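# Draw the desoldering station's collector rod to its inspection mark and hold it

## Task

Inspect the solder collector of the blue desoldering station: first press down the orange tail of the keeper lever so that its steel fork swings up clear, with the rod still fully home. Then take the rod by its black grip and draw it straight up, without forcing it sideways in the bore, until the whole yellow band stands clear above the bore's mouth while the red part below it stays hidden in the bore, and finish while holding it still there in the gripper, the fork still up. Do not let any red come out on the way, and leave the other things on the bench where they are.

Things in the scene. Friction and masses are not known exactly. Their poses are not given: they have to be found in the camera images.
- station: Desoldering station, fixed. Origin on the bench below the bore's axis; z up, x from the bore to the blue housing (roughly away from the robot). Aluminium column 60 x 60 mm, 105 mm high, centred on the origin, with a vertical 17.2 mm bore. Housing: x 35 to 165 mm, y -85 to 85 mm, 75 mm high. Two dark lugs at x 46, y +-25 mm (14 x 6 mm, top 123 mm above bench) carry the keeper's hinge.
- bore_mouth (a point): Centre of the bore's mouth on the column's top face, 105 mm above the bench; axes as the station's.
- keeper_hinge (a point): Middle of the keeper's hinge, fixed: station x 46 mm, 113.5 mm above the bench; hinge axis along the station's y. Pressing straight down with closed fingers about 34 mm behind it (station +x) until the tips are some 9 mm below it, or meet the stop, raises the fork fully. The raised fork stands up to 50 mm above it, 25 to 45 mm behind the rod's axis: grip the rod closing along station y.
- keeper (a joint): Keeper lever angle, rad. 0: steel fork level over the rod's flange, barring it (two prongs 6 mm wide, 5 thick, 52 long from the hinge to past the rod, 25 mm gap that passes the rod's grip). Grows as the fork rises; starts 0 to 0.15, stop 1.2, raised means above 0.95. Friction 0.07 N m: stays where left.
- keeper_tail (a point): End of the keeper's orange tail, mid thickness and width; moves with the lever. Tail 24 mm wide, 4 thick, 58 long from the hinge towards station +x; 0.785 rad above level at joint 0, sinking as the fork rises, to 0.41 rad below level at the stop.
- rod: Loose collector rod, 0.17 to 0.33 kg. Origin on its axis under its steel flange (33 mm across, 4 thick), z towards the grip. At home the flange rests on the column, origin at the bore's mouth; its height over the mouth is the draw. Below: 16 mm rod 98 mm long (0.6 mm play all round), yellow 36 to 50 mm down, red from 72 mm to the foot. A draw of 50 to 72 mm shows all yellow, no red.
- rod_grip (a point): Middle of the rod's black round grip (20 mm across, from 18 to 64 mm above the rod's origin), on the axis, 41 mm above the origin. Below the grip a 14 mm neck joins the flange.
- board: Bystander: green circuit board with components, 90 x 130 mm, 24 mm high, lying beside the station. Origin under its centre.
- spool: Bystander: standing solder spool, 56 mm across, 42 mm high. Origin under its centre.
- flask: Bystander: small flux bottle with red cap, 38 mm across, 75 mm high. Origin under its centre.
- pot: Bystander: black open tip-cleaner pot, 60 mm across, 45 mm high. Origin under its centre.
- driver: Bystander: green-handled screwdriver, 160 mm long, lying. Origin under its middle.
- tray: Bystander: blue parts tray with four compartments, 75 x 100 mm, 22 mm high. Origin under its centre.

How it is judged:
By the outcome, as a careful person would: the job done as asked, in the order asked, and still so for the second after the job is handed in, while the arm keeps its last pose, push and grip.
It also fails if it takes over 51 s, if anything falls off the work surface, if the arm or the gripper's body presses on something with over 40 N, if the wrist force passes 120 N, or if a joint passes its speed limit or range.

## Robot

A 6-joint arm with a two-finger parallel gripper is mounted at the origin on the work surface. World frame = base frame: x ahead of the robot, y to its left, z up, the work surface at z = 0. Lengths are in m, angles in rad, forces in N, time in s.
With the tool pointing down it reaches from about 0.4 to 0.825 m from the base axis. Payload 7 kg.
Tool frame: the origin (TCP) lies midway between the tips of the shut fingers; the grasp point (between the pads) lies hold_point_z behind it (hold_point_z is the distance from the TCP to the grasp point, in m); z points along the fingers, y is the line along which they close (so a half turn about z gives the same grasp; the last joint's range is limited). The gripper opens to 88 mm and grips with 3 to 60 N. Pads are 19 mm wide; open, the fingers measure 130 mm over their backs; the gripper's body (78 mm by 193 mm) begins 47 mm behind the grasp point.
Start: joints at [1.484, 0.359, 0.012, 0, -1.224, -0.288], TCP at [0.247, 0.628, 0.227] pointing down, gripper open.
Joint ranges: [-3.07, 3.07], [-1.43, 2.12], [-1.02, 1.25], [-3.03, 1.67], [-3.05, -0], [-3.03, 3.03]. Speed limits (rad/s): [2.39, 2.39, 3.01, 3.14, 3.14, 3.14].

## Interface

Orientations are given as [roll, pitch, yaw] about the fixed x, y, z axes, in that order (R = Rz(yaw) Ry(pitch) Rx(roll)).
In Python, from station import * gives the robot as it stands.
- The arm moves only by the tool apply_moves, never from a script. Its argument "steps" is a list of rows, each an object with "translation": the shift along the world's x, y, z scaled (see below), a list of three; "rotation": the turn, a rotation vector about the world's x, y, z scaled (see below), a list of three. A call has exactly 10 rows; each row is the pose to reach, as a shift and turn from the pose commanded when the call began; what a row does not reach only later rows make up. The controller multiplies each number of a shift by 250 mm and each number of a turn by 30 degrees. A row lasts 1/12 s, in which the tool goes at most 41.7 mm and 7.16 degrees, less where a joint would pass 70% of its speed; a pose out of reach is approached as far as the arm can. A call with a number of a shift or a turn outside -1 to 1 is refused whole. A call with a gripper value outside its range is refused whole. "jaw" is the closure, from -1 (fully open) to 1 (shut), so that 0 is half open, set as the call begins (left out, the last holds). The fingers move at their own pace and stop on an object; "newtons" is the grip in N (left out, the last holds). Time passes only in rows, so rows that repeat a pose let the fingers close, or fill a call up. It gives the time, the measured TCP pose, the force, the opening and the grip force at its end, in the units of the state.
- get_state(): the state, without advancing time (a new reading comes with each control period).
- grab_frame(name): name is "side" or "top" or "wrist"; returns the picture (480x640x3 uint8, blue, green, red); there is no depth.
- camera_model(name): a dict with "fx", "fy", "cx", "cy" (pixels), "xyz" and "rotation" of the camera in the world. Camera axes: x right, y down, z forward; pixel columns grow to the right and rows downward; lengths in m; the calibration is good to about 2 mm. A picture is of the moment at which its call begins: read the wrist's pose just before it. camera_model takes no time and is no camera call; for the wrist camera it gives the pose at the moment of the call.
- job_done(): hands the job in; it is judged then, once.
The state is a dict: "t": time; "q": joint angles; "qd": joint speeds; "joint_efforts": joint torques, N m; "eef_pos": TCP position; "ee_rot": TCP orientation; "force": force on the tool from outside, world axes, zero at the start; "moment": the same for the moment, N m; "width": finger opening in m; "gripper_force": force on a finger pad.
Only numpy, scipy, OpenCV 4.12 (cv2) and the standard library are available. Lean on these libraries where they do the work, as an engineer would, in place of code of your own. Each camera call takes 0.05 s, during which the arm holds its last target. There are 200 camera calls.

## Working session

There is one attempt and no reset: what is moved stays moved. The work goes in short steps, Python scripts to look and compute and a tool call to move; the robot and the scene stay as the last step left them, time stands still between calls to the robot, and variables do not carry over. Pictures are saved under pics/ and viewed, at most 10 in all, crops included, and the job is handed in when it is done.

Besides the shell and the picture viewer there is one more tool, called after "Request:" as name([rows], argument=value, ...), one row to a line, values as JSON. apply_moves: Moves the arm, as the interface text tells. Shifts and turns lie within -1 to 1; 1 stands for 250 mm of shift or 30 degrees of turn. Its arguments: {"type":"object","properties":{"steps":{"type":"array"},"jaw":{"type":"number"},"newtons":{"type":"number"}},"required":["steps"]}

```bash
mkdir -p pics; python3 - <<'E'
from station import *
import cv2
s=get_state();print(s)
for n in("top","side"):
    cv2.imwrite(f"pics/{n}0.png",grab_frame(n));print(n,camera_model(n))
E
```

```text
{'t': 0.0, 'q': array([ 1.48408632e+00,  3.59380186e-01,  1.10726867e-02, -3.46208371e-04,
       -1.22409334e+00, -2.88116368e-01]), 'qd': array([ 0.0002345 , -0.00020155,  0.0004897 , -0.00153826,  0.00049508,
       -0.00041613]), 'joint_efforts': array([-2.19939524e-03, -5.82714057e+01,  2.93045068e+01,  6.99713588e+00,
        6.66299660e-03, -1.72754790e-04]), 'eef_pos': array([0.24696289, 0.6276824 , 0.22563374]), 'ee_rot': array([ 3.13996180e+00, -1.43915309e-04, -3.74944156e-01]), 'force': array([-0.26011248, -0.22478814, -0.12343651]), 'moment': array([-0.02252513, -0.02432685, -0.01085552]), 'gripper_force': 0.0, 'width': 0.08803727075460828}
top {'fx': 604.0432959063452, 'fy': 604.0432959063452, 'cx': 320.09536519470527, 'cy': 241.07671346250274, 'xyz': array([0.43733004, 0.05369934, 1.30720077]), 'rotation': array([-3.02236148, -0.02974814, -1.57597264])}
side {'fx': 512.5272288416871, 'fy': 512.5272288416871, 'cx': 311.2889066048896, 'cy': 245.81084588071639, 'xyz': array([ 0.47322782, -0.67061356,  0.76434355]), 'rotation': array([-2.2890562 , -0.00885362, -0.18885261])}
```

View pics/top0.png

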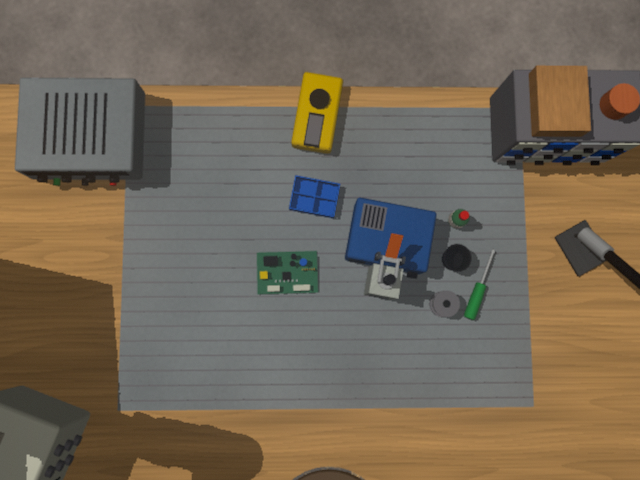

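View pics/side0.png

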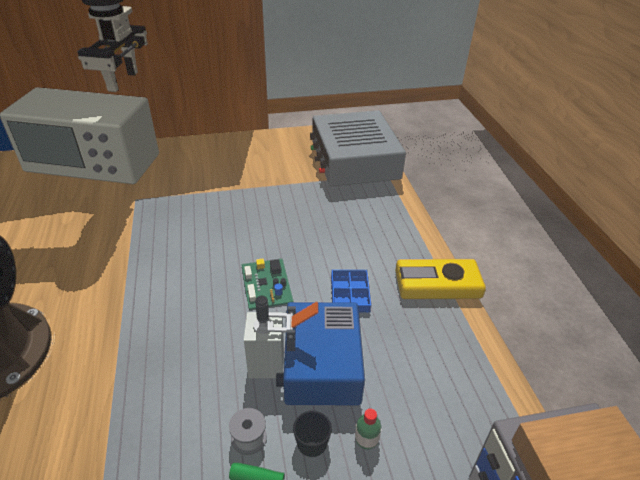

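Top view: the column is near (386,281), the rod's grip near (389,279), the tail near (395,244), and the blue housing centre near (391,236). Side view: the grip is near (262,308) and the tail near (305,314).

```bash
cat > h.py <<'E'
from station import *
import cv2, numpy as np
from scipy.spatial.transform import Rotation as R
def ray(c,u,v):
    d=R.from_euler('xyz',c['rotation']).apply([(u-c['cx'])/c['fx'],(v-c['cy'])/c['fy'],1]);return np.array(c['xyz']),d
def onz(c,u,v,z):
    o,d=ray(c,u,v);return o+d*(z-o[2])/d[2]
def cross(a,b):
    (o,d),(p,e)=a,b
    s=np.linalg.lstsq(np.c_[d,-e],p-o,rcond=None)[0];A=o+d*s[0];B=p+e*s[1];return (A+B)/2,np.linalg.norm(A-B)
def proj(c,P):
    p=R.from_euler('xyz',c['rotation']).inv().apply(np.array(P)-c['xyz']);return [c['fx']*p[0]/p[2]+c['cx'],c['fy']*p[1]/p[2]+c['cy']]
E
python3 - <<'E'
from h import *
im=cv2.imread('pics/top0.png');c=camera_model('top')
hsv=cv2.cvtColor(im,cv2.COLOR_BGR2HSV)
m=cv2.inRange(hsv,(100,120,60),(125,255,255));m[:, :343]=0;m[:190]=0;m[300:]=0;m[:,445:]=0
m=cv2.morphologyEx(m,cv2.MORPH_CLOSE,np.ones((9,9)))
cs=max(cv2.findContours(m,0,2)[0],key=cv2.contourArea)
P=np.array([onz(c,*p[0],.075)[:2] for p in cs],np.float32)
print(cv2.minAreaRect(P*1000), cv2.boundingRect(cs))
for bx in cv2.boxPoints(cv2.minAreaRect(cs)): print(bx,onz(c,*bx,.075))
o=cv2.inRange(hsv,(5,150,120),(18,255,255));o[:225]=0;o[262:]=0;o[:,:380]=0;o[:,410:]=0
print('tail',cv2.minAreaRect(cv2.findNonZero(o)))
cv2.imwrite('pics/topc.png',cv2.resize(im[190:310,335:485],None,fx=5,fy=5,interpolation=cv2.INTER_CUBIC))
s=cv2.imread('pics/side0.png');cv2.imwrite('pics/sidec.png',cv2.resize(s[285:405,225:375],None,fx=5,fy=5,interpolation=cv2.INTER_CUBIC))
E
```

```text
((598.6453247070312, -129.9149932861328), (169.8450164794922, 127.98359680175781), 79.13804626464844) (346, 198, 90, 74)
[344.647   256.97116] [ 0.55189987 -0.0339501   0.075     ]
[356.00485 196.7745 ] [ 0.67738906 -0.05884161  0.075     ]
[437.1719  212.08902] [ 0.64513632 -0.22760928  0.075     ]
[425.81406 272.28568] [ 0.51992589 -0.20058516  0.075     ]
tail ((393.7420959472656, 245.42837524414062), (11.401630401611328, 23.980892181396484), 15.52410888671875)
```

View pics/topc.png

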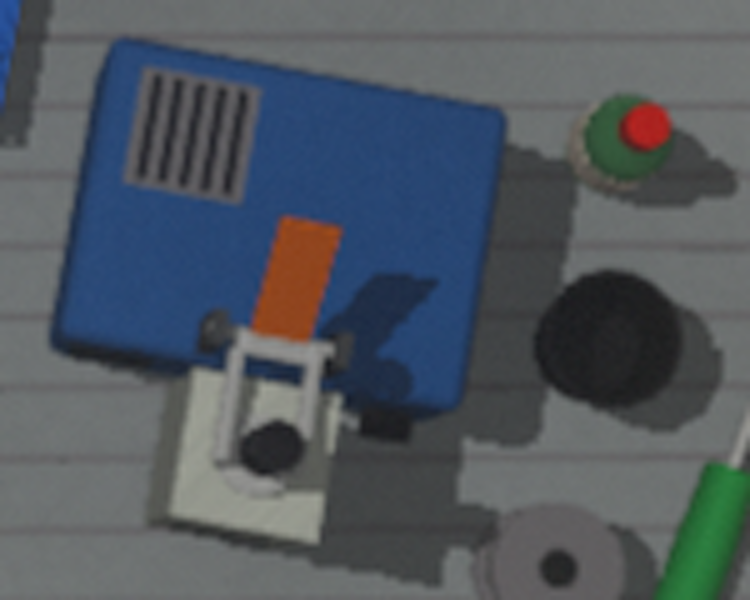

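View pics/sidec.png

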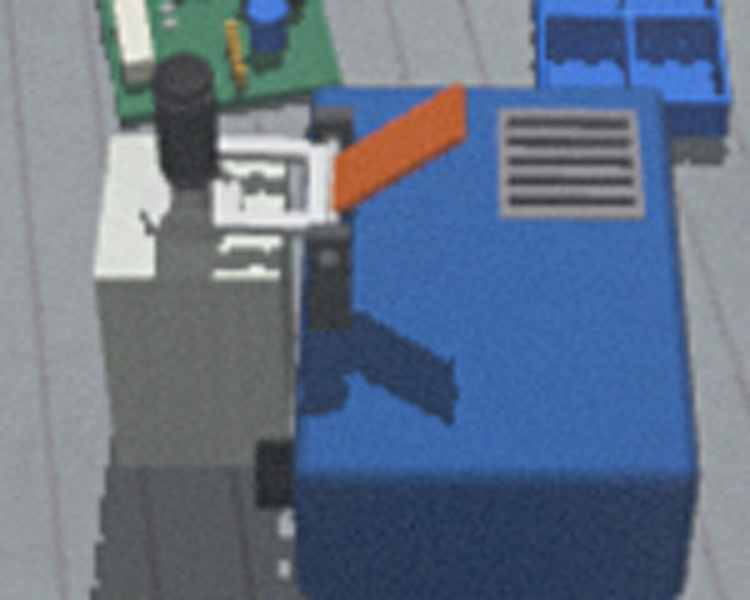

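Crops: the cap centre is at about top px (390,279.4) and side px (261.8,299.4). The fork lies low over the flange and the tail rises to the rear.

```bash
python3 - <<'E'
from h import *
t=camera_model('top');s=camera_model('side')
print('cap',onz(t,390,279.4,.169),onz(s,261.8,299.4,.169),cross(ray(t,390,279.4),ray(s,261.8,299.4)))
f=lambda a:(335+a[0]/5,190+a[1]/5)
g=lambda a:(225+a[0]/5,285+a[1]/5)
for a,b in [((310,222),(463,105))]: print('tail end',cross(ray(t,*f(a)),ray(s,*g(b))))
for a in [(170,520),(322,543)]: print('col corner',onz(t,*f(a),.105))
for a in [(95,275),(113,137)]: print('col side',onz(s,*g(a),.105))
E
```

```text
cap [ 0.50037677 -0.11273302  0.169     ] [ 0.50551607 -0.11461365  0.169     ] (array([ 0.50304787, -0.11302137,  0.16715067]), np.float64(0.005129461330292794))
tail end (array([ 0.5902254 , -0.13042424,  0.15342611]), np.float64(0.00402096932858131))
col corner [ 0.47503985 -0.07960151  0.105     ]
col corner [ 0.46565774 -0.14014924  0.105     ]
col side [ 0.47043884 -0.13814846  0.105     ]
col side [ 0.481786   -0.08035568  0.105     ]
```

Request:
apply_moves([
  {"translation": [0.034,-0.1,0],"rotation": [0,0,0.1]},
  {"translation": [0.068,-0.2,0],"rotation": [0,0,0.2]},
  {"translation": [0.1,-0.3,0],"rotation": [0,0,0.3]},
  {"translation": [0.136,-0.4,0],"rotation": [0,0,0.35]},
  {"translation": [0.17,-0.5,0],"rotation": [0,0,0.35]},
  {"translation": [0.2,-0.6,0],"rotation": [0,0,0.35]},
  {"translation": [0.24,-0.7,0],"rotation": [0,0,0.35]},
  {"translation": [0.27,-0.8,0],"rotation": [0,0,0.35]},
  {"translation": [0.31,-0.9,0],"rotation": [0,0,0.35]},
  {"translation": [0.34,-1,0],"rotation": [0,0,0.35]},
], jaw=1, newtons=20)

```text
t: 0.93
eef_pos: [0.3323, 0.3766, 0.2263]
ee_rot: [3.141, 0.0, -0.191]
force: [0.0, 0.1, -0.5]
width: 0.0263
gripper_force: 0.0
```

Request:
apply_moves([
  {"translation": [0.045,-0.1,0],"rotation": [0,0,0]},
  {"translation": [0.09,-0.2,0],"rotation": [0,0,0]},
  {"translation": [0.135,-0.3,0],"rotation": [0,0,0]},
  {"translation": [0.18,-0.4,0],"rotation": [0,0,0]},
  {"translation": [0.225,-0.5,0],"rotation": [0,0,0]},
  {"translation": [0.27,-0.6,0],"rotation": [0,0,0]},
  {"translation": [0.315,-0.7,0],"rotation": [0,0,0]},
  {"translation": [0.36,-0.8,0],"rotation": [0,0,0]},
  {"translation": [0.405,-0.9,0],"rotation": [0,0,0]},
  {"translation": [0.45,-1,0],"rotation": [0,0,0]},
])

```text
t: 1.77
eef_pos: [0.4447, 0.1267, 0.2265]
ee_rot: [-3.142, 0.0, -0.191]
force: [0.3, 1.0, 0.3]
width: 0.0003
gripper_force: 0.0
```

Request:
apply_moves([
  {"translation": [0.055,-0.1,0],"rotation": [0,0,0]},
  {"translation": [0.11,-0.2,0],"rotation": [0,0,0]},
  {"translation": [0.165,-0.3,0],"rotation": [0,0,0]},
  {"translation": [0.22,-0.4,0],"rotation": [0,0,0]},
  {"translation": [0.275,-0.5,0],"rotation": [0,0,0]},
  {"translation": [0.33,-0.6,0],"rotation": [0,0,0]},
  {"translation": [0.385,-0.7,0],"rotation": [0,0,0]},
  {"translation": [0.44,-0.8,0],"rotation": [0,0,0]},
  {"translation": [0.5,-0.9,0],"rotation": [0,0,0]},
  {"translation": [0.55,-1,0],"rotation": [0,0,0]},
])

```text
t: 2.6
eef_pos: [0.5826, -0.1233, 0.2261]
ee_rot: [3.141, 0.001, -0.192]
force: [0.4, 1.0, -0.1]
width: 0.0008
gripper_force: 0.0
```

```bash
python3 - <<'E'
from h import *
s=get_state();print(s['eef_pos'],s['ee_rot'],hold_point_z if 'hold_point_z' in dir() else '')
c=camera_model('wrist');print(c)
cv2.imwrite('pics/w1.png',grab_frame('wrist'))
for P in [(.502,-.113,.169),(.59,-.13,.154),s['eef_pos']]: print(proj(c,P))
E
```

```text
[ 0.58260843 -0.12329384  0.22611155] [ 3.14149451e+00  6.23435768e-04 -1.91671819e-01] 0.0188
{'fx': 414.9533034327817, 'fy': 414.9533034327817, 'cx': 324.31041795522344, 'cy': 234.6443240512022, 'xyz': array([ 0.65648749, -0.13705996,  0.38320765]), 'rotation': array([ 2.85571312e+00,  5.27276863e-04, -1.76340096e+00])}
[np.float64(334.40162209171547), np.float64(383.43607984964746)]
[np.float64(334.59916767425005), np.float64(233.37530378371156)]
[np.float64(326.0311885570699), np.float64(301.7391910480063)]
```

View pics/w1.png

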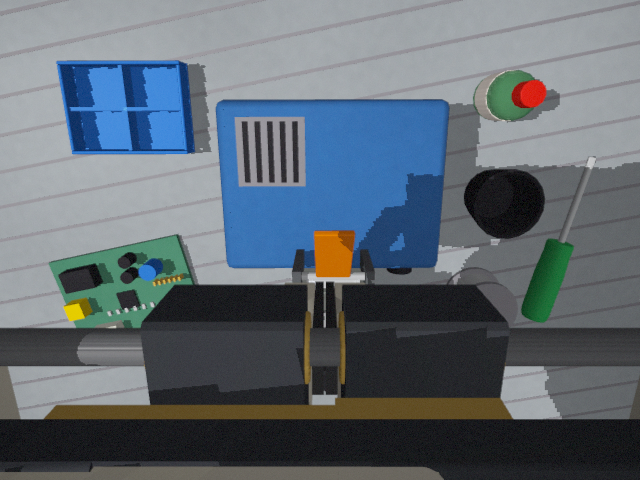

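The tail end shows at (334,231), within 2 px of the prediction, and the housing edges are level, so yaw −0.192 holds. Pressing next.

Request:
apply_moves([
  {"translation": [0,-0.02,-0.05],"rotation": [0,0,0]},
  {"translation": [0,-0.02,-0.12],"rotation": [0,0,0]},
  {"translation": [0,-0.02,-0.18],"rotation": [0,0,0]},
  {"translation": [0,-0.02,-0.22],"rotation": [0,0,0]},
  {"translation": [0,-0.02,-0.25],"rotation": [0,0,0]},
  {"translation": [0,-0.02,-0.28],"rotation": [0,0,0]},
  {"translation": [0,-0.02,-0.31],"rotation": [0,0,0]},
  {"translation": [0,-0.02,-0.34],"rotation": [0,0,0]},
  {"translation": [0,-0.02,-0.37],"rotation": [0,0,0]},
  {"translation": [0,-0.02,-0.39],"rotation": [0,0,0]},
])

```text
t: 3.48
eef_pos: [0.5819, -0.1268, 0.1284]
ee_rot: [-3.142, 0.0, -0.191]
force: [0.5, -0.5, 1.3]
width: 0.0003
gripper_force: 0.8
```

Request:
apply_moves([
  {"translation": [0,0,-0.015],"rotation": [0,0,0]},
  {"translation": [0,0,-0.03],"rotation": [0,0,0]},
  {"translation": [0,0,-0.045],"rotation": [0,0,0]},
  {"translation": [0,0,-0.055],"rotation": [0,0,0]},
  {"translation": [0,0,-0.065],"rotation": [0,0,0]},
  {"translation": [0,0,-0.075],"rotation": [0,0,0]},
  {"translation": [0,0,-0.085],"rotation": [0,0,0]},
  {"translation": [0,0,-0.09],"rotation": [0,0,0]},
  {"translation": [0,0,-0.092],"rotation": [0,0,0]},
  {"translation": [0,0,-0.092],"rotation": [0,0,0]},
])

```text
t: 4.32
eef_pos: [0.5817, -0.1269, 0.1058]
ee_rot: [3.141, 0.001, -0.192]
force: [-1.2, -1.2, 1.5]
width: 0.0005
gripper_force: 0.4
```

Request:
apply_moves([
  {"translation": [0,0,-0.004],"rotation": [0,0,0]},
  {"translation": [0,0,-0.007],"rotation": [0,0,0]},
  {"translation": [0,0,-0.01],"rotation": [0,0,0]},
  {"translation": [0,0,-0.01],"rotation": [0,0,0]},
  {"translation": [0,0,-0.01],"rotation": [0,0,0]},
  {"translation": [0,0,-0.01],"rotation": [0,0,0]},
  {"translation": [0,0,-0.01],"rotation": [0,0,0]},
  {"translation": [0,0,-0.01],"rotation": [0,0,0]},
  {"translation": [0,0,-0.01],"rotation": [0,0,0]},
  {"translation": [0,0,-0.01],"rotation": [0,0,0]},
])

```text
t: 5.15
eef_pos: [0.5823, -0.127, 0.1045]
ee_rot: [3.141, -0.001, -0.191]
force: [-2.8, 1.2, 9.5]
width: 0.0005
gripper_force: 3.4
```

Request:
apply_moves([
  {"translation": [0,0,0.03],"rotation": [0,0,0]},
  {"translation": [0,0,0.1],"rotation": [0,0,0]},
  {"translation": [0,0,0.2],"rotation": [0,0,0]},
  {"translation": [0,0,0.3],"rotation": [0,0,0]},
  {"translation": [0,0,0.4],"rotation": [0,0,0]},
  {"translation": [0,0,0.46],"rotation": [0,0,0]},
  {"translation": [0,0,0.5],"rotation": [0,0,0]},
  {"translation": [0,0,0.5],"rotation": [0,0,0]},
  {"translation": [0,0,0.5],"rotation": [0,0,0]},
  {"translation": [0,0,0.5],"rotation": [0,0,0]},
])

```text
t: 5.98
eef_pos: [0.5814, -0.1267, 0.2271]
ee_rot: [3.142, 0.002, -0.192]
force: [-1.0, -0.1, -0.4]
width: 0.0002
gripper_force: 0.0
```

Request:
apply_moves([
  {"translation": [-0.04,0.005,0],"rotation": [0,0,0]},
  {"translation": [-0.08,0.01,0],"rotation": [0,0,0]},
  {"translation": [-0.14,0.02,0],"rotation": [0,0,0]},
  {"translation": [-0.2,0.03,0],"rotation": [0,0,0]},
  {"translation": [-0.26,0.04,0],"rotation": [0,0,0]},
  {"translation": [-0.3,0.05,0],"rotation": [0,0,0]},
  {"translation": [-0.32,0.056,0],"rotation": [0,0,0]},
  {"translation": [-0.32,0.056,0],"rotation": [0,0,0]},
  {"translation": [-0.32,0.056,0],"rotation": [0,0,0]},
  {"translation": [-0.32,0.056,0],"rotation": [0,0,0]},
], jaw=-1)

```text
t: 6.82
eef_pos: [0.5026, -0.1129, 0.2285]
ee_rot: [3.142, -0.0, -0.191]
force: [0.1, -0.3, 0.4]
width: 0.0613
gripper_force: 0.0
```

```bash
python3 - <<'E'
from h import *
s=get_state();print(s['eef_pos'],s['ee_rot'])
c=camera_model('wrist')
w=grab_frame('wrist');sd=grab_frame('side')
P=(.502,-.113,.169);print(proj(c,P),proj(camera_model('side'),P))
sc=cv2.resize(sd[260:400,220:360],(560,560),interpolation=cv2.INTER_CUBIC)
cv2.imwrite('pics/ws2.png',np.hstack([cv2.resize(w[150:480,200:440],(240*5//3*1,330*5//3)),cv2.copyMakeBorder(sc[:550,:390],0,0,0,0,0)]))
E
```

```text
[ 0.50263436 -0.11285977  0.22853021] [ 3.14153195e+00 -1.70514344e-04 -1.91387727e-01]
[np.float64(326.12428081464515), np.float64(255.69005923327003)] [np.float64(259.45796391777145), np.float64(298.9531876653902)]
```

View pics/ws2.png

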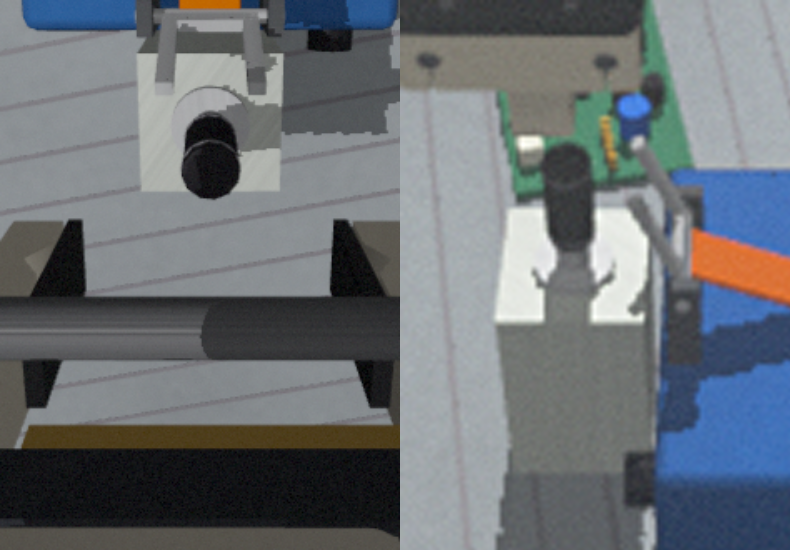

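The fork is up in the side view, with the tail now below level. In the wrist view the cap is at about (326,253), so the gripper is laterally centred. Descending.

Request:
apply_moves([
  {"translation": [0.004,0,-0.03],"rotation": [0,0,0]},
  {"translation": [0.004,0,-0.08],"rotation": [0,0,0]},
  {"translation": [0.004,0,-0.14],"rotation": [0,0,0]},
  {"translation": [0.004,0,-0.2],"rotation": [0,0,0]},
  {"translation": [0.004,0,-0.26],"rotation": [0,0,0]},
  {"translation": [0.004,0,-0.32],"rotation": [0,0,0]},
  {"translation": [0.004,0,-0.37],"rotation": [0,0,0]},
  {"translation": [0.004,0,-0.4],"rotation": [0,0,0]},
  {"translation": [0.004,0,-0.4],"rotation": [0,0,0]},
  {"translation": [0.004,0,-0.4],"rotation": [0,0,0]},
])

```text
t: 7.75
eef_pos: [0.5031, -0.113, 0.1282]
ee_rot: [3.141, 0.001, -0.192]
force: [-0.5, -0.4, 0.9]
width: 0.0871
gripper_force: 0.0
```

Request:
apply_moves([
  {"translation": [0,0,0],"rotation": [0,0,0]},
  {"translation": [0,0,0],"rotation": [0,0,0]},
  {"translation": [0,0,0],"rotation": [0,0,0]},
  {"translation": [0,0,0],"rotation": [0,0,0]},
  {"translation": [0,0,0],"rotation": [0,0,0]},
  {"translation": [0,0,0],"rotation": [0,0,0]},
  {"translation": [0,0,0],"rotation": [0,0,0]},
  {"translation": [0,0,0],"rotation": [0,0,0]},
  {"translation": [0,0,0],"rotation": [0,0,0]},
  {"translation": [0,0,0],"rotation": [0,0,0]},
], jaw=1, newtons=15)

```text
t: 8.58
eef_pos: [0.5031, -0.1129, 0.1285]
ee_rot: [-3.142, 0.0, -0.192]
force: [-0.3, -1.0, -0.2]
width: 0.0264
gripper_force: 0.0
```

Request:
apply_moves([
  {"translation": [0,0,0],"rotation": [0,0,0]},
  {"translation": [0,0,0],"rotation": [0,0,0]},
  {"translation": [0,0,0],"rotation": [0,0,0]},
  {"translation": [0,0,0],"rotation": [0,0,0]},
  {"translation": [0,0,0],"rotation": [0,0,0]},
  {"translation": [0,0,0],"rotation": [0,0,0]},
  {"translation": [0,0,0],"rotation": [0,0,0]},
  {"translation": [0,0,0],"rotation": [0,0,0]},
  {"translation": [0,0,0],"rotation": [0,0,0]},
  {"translation": [0,0,0],"rotation": [0,0,0]},
])

```text
t: 9.42
eef_pos: [0.5031, -0.113, 0.1286]
ee_rot: [3.141, 0.0, -0.192]
force: [-0.6, -3.7, 0.1]
width: 0.0197
gripper_force: 15.0
```

Request:
apply_moves([
  {"translation": [0,-0.001,0],"rotation": [0,0,0]},
  {"translation": [0,-0.002,0],"rotation": [0,0,0]},
  {"translation": [0,-0.002,0],"rotation": [0,0,0]},
  {"translation": [0,-0.002,0.002],"rotation": [0,0,0]},
  {"translation": [0,-0.002,0.006],"rotation": [0,0,0]},
  {"translation": [0,-0.002,0.012],"rotation": [0,0,0]},
  {"translation": [0,-0.002,0.02],"rotation": [0,0,0]},
  {"translation": [0,-0.002,0.02],"rotation": [0,0,0]},
  {"translation": [0,-0.002,0.02],"rotation": [0,0,0]},
  {"translation": [0,-0.002,0.02],"rotation": [0,0,0]},
], newtons=25)

```text
t: 10.25
eef_pos: [0.5031, -0.1133, 0.1336]
ee_rot: [-3.141, -0.0, -0.192]
force: [0.4, 0.5, -2.3]
width: 0.0195
gripper_force: 25.0
```

Request:
apply_moves([
  {"translation": [0,0,0.01],"rotation": [0,0,0]},
  {"translation": [0,0,0.022],"rotation": [0,0,0]},
  {"translation": [0,0,0.036],"rotation": [0,0,0]},
  {"translation": [0,0,0.05],"rotation": [0,0,0]},
  {"translation": [0,0,0.064],"rotation": [0,0,0]},
  {"translation": [0,0,0.078],"rotation": [0,0,0]},
  {"translation": [0,0,0.09],"rotation": [0,0,0]},
  {"translation": [0,0,0.1],"rotation": [0,0,0]},
  {"translation": [0,0,0.1],"rotation": [0,0,0]},
  {"translation": [0,0,0.1],"rotation": [0,0,0]},
])

```text
t: 11.08
eef_pos: [0.5031, -0.1134, 0.1587]
ee_rot: [-3.141, -0.0, -0.192]
force: [0.7, -0.3, -3.2]
width: 0.0193
gripper_force: 25.0
```

Request:
apply_moves([
  {"translation": [0,0,0.01],"rotation": [0,0,0]},
  {"translation": [0,0,0.024],"rotation": [0,0,0]},
  {"translation": [0,0,0.04],"rotation": [0,0,0]},
  {"translation": [0,0,0.056],"rotation": [0,0,0]},
  {"translation": [0,0,0.072],"rotation": [0,0,0]},
  {"translation": [0,0,0.088],"rotation": [0,0,0]},
  {"translation": [0,0,0.104],"rotation": [0,0,0]},
  {"translation": [0,0,0.116],"rotation": [0,0,0]},
  {"translation": [0,0,0.124],"rotation": [0,0,0]},
  {"translation": [0,0,0.124],"rotation": [0,0,0]},
])

```text
t: 11.92
eef_pos: [0.5033, -0.1134, 0.1901]
ee_rot: [-3.141, -0.001, -0.192]
force: [0.3, -0.6, -3.4]
width: 0.0195
gripper_force: 25.0
```

```bash
python3 - <<'E'
from h import *
s=get_state();print(s['eef_pos'],s['ee_rot'],s['force'],s['width'])
sd=grab_frame('side');w=grab_frame('wrist')
sc=cv2.resize(sd[240:360,210:330],(550,550),interpolation=cv2.INTER_CUBIC)
c=camera_model('side')
for z in(.105,.116,.130): print(z,proj(c,(.503,-.113,z)))
cv2.imwrite('pics/ws3.png',sc)
E
```

```text
[ 0.50334986 -0.11339679  0.19010688] [-3.14139836e+00 -7.94127839e-04 -1.91552261e-01] [ 0.32049532 -0.57922449 -3.41316271] 0.019527229379175583
0.105 [np.float64(262.28544763467204), np.float64(325.29461438714793)]
0.116 [np.float64(261.9237976054946), np.float64(320.94071243676456)]
0.13 [np.float64(261.45443189567015), np.float64(315.29002222640895)]
```

View pics/ws3.png

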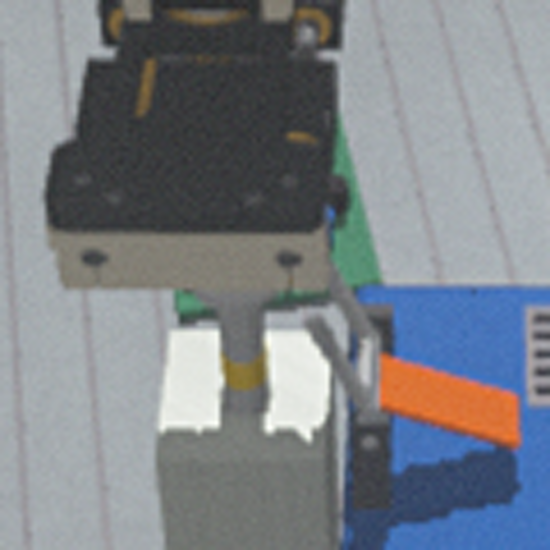

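The side view shows the whole yellow band (crop rows 355–388) with bare steel below it, no red, and the fork still up. TCP travel was 61.5 mm.

```bash
python3 -c "
from station import *
s=get_state();print(s['eef_pos'],abs(s['qd']).max());print(job_done())"
```

```text
[ 0.5030549  -0.11337518  0.1894972 ] 0.006055183920696214
the job is handed in; nothing more can be done
None
```

I raised the keeper fork, then drew the rod straight up about 61 mm. It is held still there with all the yellow band showing, no red visible and the fork still up, and the job was handed in about 12 s into the 51 s limit.

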